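# Tamp the finishing chips level and shut the cassette

## Robot

A 7-joint arm with a two-finger parallel gripper is mounted at the origin on the work surface. World frame = base frame: x ahead of the robot, y to its left, z up, the work surface at z = 0. Lengths are in m, angles in rad, forces in N, time in s.
With the tool pointing down it reaches from about 0.35 to 0.775 m from the base axis. Payload 3.1 kg.
Tool frame: the origin (TCP) lies midway between the tips of the shut fingers; the grasp point (between the pads) lies 19 mm behind it; z points along the fingers, y is the line along which they close (so a half turn about z gives the same grasp; the last joint's range is limited). The gripper opens to 85 mm and grips with 20 to 120 N. Pads are 22 mm wide; open, the fingers measure 114 mm over their backs; the gripper's body (76 mm by 85 mm) begins 54 mm behind the grasp point. The pads swing forward as they close: fully open they stand 13 mm farther back than shut.
Start: joints at [1.122, 0.311, 0.014, 1.512, -0.004, 1.319, -0.027], TCP at [0.218, -0.505, 0.231] pointing down, gripper open.
Joint ranges: [-2.7, 2.7], [-0.3, 1.91], [-1.27, 1.3], [0.12, 2.57], [-1.44, 4.58], [0.2, 2.03], [-3.05, 3.05]. Speed limits (rad/s): [2.79, 2.79, 3.14, 3.14, 3.14, 3.14, 3.14].

## Interface

Orientations are given as a unit quaternion [w, x, y, z].
In Python, from plant import manip, camera, camera_info gives the robot as it stands.
- The arm moves only by the shell command python3 -m creep 'ROWS'. ROWS is JSON, a list that holds one entry, the list of rows, each a list of 7 numbers: the closure, from 0 (fully open) to 1 (shut), then the shift along the tool's x, y, z in units of 2.5 cm (1.0 is 2.5 cm), then the turn, a rotation vector about the tool's x, y, z in units of 0.08 rad (1.0 is 0.08 rad). A call has 1 to 20 rows; each row shifts and turns the commanded pose from where the row before left it, along the tool's axes as they then stand; what a row does not reach is not made up. A row lasts 1/12 s, in which the tool goes at most 41.7 mm and 7.16 degrees, less where a joint would pass 70% of its speed; a pose out of reach is approached as far as the arm can. A call with a number of a shift or a turn outside -1 to 1 is refused whole. A call with a gripper value outside its range is refused whole. The fingers move at their own pace and stop on an object; the grip force is fixed at half the most. Time passes only in rows, so rows that do not move let the fingers close. It gives the time, the measured TCP pose, the force, the opening and the grip force at its end, in the units of the state.
- manip.get_state(): the state, without advancing time (a new reading comes with each control period).
- camera(name): name is "scene" or "top"; returns the picture (420x560x3 uint8, blue, green, red); there is no depth.
- camera_info(name): a dict with "mtx" (3x3 intrinsics, pixels), "dist" ([k1, k2, p1, p2, k3] as OpenCV has them; the pictures are not rectified), "extrinsics" (4x4, takes a point from camera to world coordinates). Camera axes: x right, y down, z forward; pixel columns grow to the right and rows downward; lengths in m; the calibration is good to about 2 mm. A picture is of the moment at which its call begins. camera_info takes no time and is no camera call.
- manip.finish_job(): hands the job in; it is judged then, once.
The state is a dict: "clock": time; "joints": joint angles; "joint_velocities": joint speeds; "joint_torque": joint torques, N m; "eef_pos": TCP position; "tcp_rot": TCP orientation; "wrist_force": force on the tool from outside, world axes, zero at the start; "ft_torque": the same for the moment, N m; "gripper_width": opening from 0.0 (shut) to 1.0 (fully open); "grasp_force": force on a finger pad.
Only numpy, scipy, OpenCV 4.12 (cv2) and the standard library are available. Lean on these libraries where they do the work, as an engineer would, in place of code of your own. Each camera call takes 0.05 s, during which the arm holds its last target. There are 200 camera calls.

## Task

The ceramic chips are heaped in the pulled-out cassette of the finishing unit: press them down with the tamper until they all lie level in one layer, none sitting on another. Stand the tamper back upright on its green pad, and with the chips level push the cassette into the housing until its detent holds it fully home. Keep all the chips in the cassette and leave the jar, the cast and the felt wheel alone.

Things in the scene. Friction and masses are not known exactly. Their poses are not given: they have to be found in the camera images.
- unit_base (a point): Finishing unit, fixed to the bench at a new place and yaw each time. Point on the bench under the middle of the pulled-out cassette; +y runs along the rails into the housing, z up. A dark base plate (116 mm in x, y -65 to 235 mm, 10 mm high) has rails along its long edges up to z = 20 mm.
- lintel (a point): Middle of the lower edge of the white housing's lintel, 76 mm from unit_base along y, 52 mm above the bench (36.5 mm above the cassette's inner floor: proud chips jam there). The housing is 152 mm wide in x and 160 mm deep from here, its roof 82 mm above the bench; a grey cap on the far third rises to 112 mm.
- cassette_floor (a point): Centre of the cassette's inner floor, 15.5 mm above the bench; axes as unit_base; moves with the cassette. The steel cassette is an open bin, inside 90 mm (x) by 120 mm (y), 4 mm walls rising 30 mm above the inner floor; its -y end is an orange front panel 108 mm wide, 10 mm thick, reaching 42 mm above the inner floor.
- cassette_front (a point): Middle of the end face of the black handle block on the orange front panel: push here towards the housing. At 98 mm from the cassette's middle on its -y side, 30 mm above the inner floor, 45.5 mm above the bench. The block is 22 mm wide (x), sticks out 28 mm from the panel and is 18 mm high; it can also be pinched from above.
- cassette (a joint): How far the cassette has slid into the housing, m: 0 pulled out (start), 0.132 home against the stop. It takes about 2 N to slide; from about 0.117 to 0.125 a sprung detent raises that to 5 or 6 N, then snaps over and holds it. Home, the orange panel stands 4 mm in front of the housing.
- tamper: Hand tamper standing upright on the green pad: round flat steel plate 58 mm across and 10 mm thick, with an upright dark wooden handle 22 mm across in its middle reaching 96 mm above the plate's underside (a brass collar, 30 mm across and 6 mm high, sits at the handle's foot). Origin at the centre of the plate's underside, z up along the handle. About 0.28 kg.
- pad: Flat green parking pad for the tamper, 110 mm square and 4 mm thick, fixed to the bench at a different place each time; origin at the centre of its underside.
- jar: Bystander: white jar, 60 mm across, 85 mm high; origin at the centre of its underside.
- cast: Bystander: yellow dental cast with white teeth, 60 x 65 x 28 mm; origin at the centre of its underside.
- felt_wheel: Bystander: grey felt polishing wheel lying flat, 64 mm across, 18 mm high; origin at the centre of its underside.
- chip1: One of nine loose glazed ceramic finishing chips heaped in the cassette (white): a block 27 mm square, 23 mm high, with broad chamfers above and below, slippery, 30 g; origin at its centre, 11.5 mm above the inner floor when flat on it, 13.5 mm on its side. Chips on top straddle gaps between others and go down between them when pressed with 10 to 20 N.
- chip2: One of nine loose glazed ceramic finishing chips heaped in the cassette (white): a block 27 mm square, 23 mm high, with broad chamfers above and below, slippery, 30 g; origin at its centre, 11.5 mm above the inner floor when flat on it, 13.5 mm on its side. Chips on top straddle gaps between others and go down between them when pressed with 10 to 20 N.
- chip3: One of nine loose glazed ceramic finishing chips heaped in the cassette (white): a block 27 mm square, 23 mm high, with broad chamfers above and below, slippery, 30 g; origin at its centre, 11.5 mm above the inner floor when flat on it, 13.5 mm on its side. Chips on top straddle gaps between others and go down between them when pressed with 10 to 20 N.
- chip4: One of nine loose glazed ceramic finishing chips heaped in the cassette (blue): a block 27 mm square, 23 mm high, with broad chamfers above and below, slippery, 30 g; origin at its centre, 11.5 mm above the inner floor when flat on it, 13.5 mm on its side. Chips on top straddle gaps between others and go down between them when pressed with 10 to 20 N.
- chip5: One of nine loose glazed ceramic finishing chips heaped in the cassette (blue): a block 27 mm square, 23 mm high, with broad chamfers above and below, slippery, 30 g; origin at its centre, 11.5 mm above the inner floor when flat on it, 13.5 mm on its side. Chips on top straddle gaps between others and go down between them when pressed with 10 to 20 N.
- chip6: One of nine loose glazed ceramic finishing chips heaped in the cassette (blue): a block 27 mm square, 23 mm high, with broad chamfers above and below, slippery, 30 g; origin at its centre, 11.5 mm above the inner floor when flat on it, 13.5 mm on its side. Chips on top straddle gaps between others and go down between them when pressed with 10 to 20 N.
- chip7: One of nine loose glazed ceramic finishing chips heaped in the cassette (terracotta): a block 27 mm square, 23 mm high, with broad chamfers above and below, slippery, 30 g; origin at its centre, 11.5 mm above the inner floor when flat on it, 13.5 mm on its side. Chips on top straddle gaps between others and go down between them when pressed with 10 to 20 N.
- chip8: One of nine loose glazed ceramic finishing chips heaped in the cassette (terracotta): a block 27 mm square, 23 mm high, with broad chamfers above and below, slippery, 30 g; origin at its centre, 11.5 mm above the inner floor when flat on it, 13.5 mm on its side. Chips on top straddle gaps between others and go down between them when pressed with 10 to 20 N.
- chip9: One of nine loose glazed ceramic finishing chips heaped in the cassette (terracotta): a block 27 mm square, 23 mm high, with broad chamfers above and below, slippery, 30 g; origin at its centre, 11.5 mm above the inner floor when flat on it, 13.5 mm on its side. Chips on top straddle gaps between others and go down between them when pressed with 10 to 20 N.

How it is judged:
On the way, in this order (a step that is already met when the one before it is completed fails the run):
1. the tamper presses on the heaped chips (over 1 N) ((contact force between tamper and chip1 above 1 N or contact force between tamper and chip2 above 1 N or contact force between tamper and chip3 above 1 N or contact force between tamper and chip4 above 1 N or contact force between tamper and chip5 above 1 N or contact force between tamper and chip6 above 1 N or contact force between tamper and chip7 above 1 N or contact force between tamper and chip8 above 1 N or contact force between tamper and chip9 above 1 N)), for 0.05 s.
2. all nine chips lie level in the still pulled-out cassette, the tamper off them (z of chip1 in the frame of cassette_floor between 0 and 0.019 m and z of chip2 in the frame of cassette_floor between 0 and 0.019 m and z of chip3 in the frame of cassette_floor between 0 and 0.019 m and z of chip4 in the frame of cassette_floor between 0 and 0.019 m and z of chip5 in the frame of cassette_floor between 0 and 0.019 m and z of chip6 in the frame of cassette_floor between 0 and 0.019 m and z of chip7 in the frame of cassette_floor between 0 and 0.019 m and z of chip8 in the frame of cassette_floor between 0 and 0.019 m and z of chip9 in the frame of cassette_floor between 0 and 0.019 m and x of chip1 in the frame of cassette_floor between -0.045 and 0.045 m and y of chip1 in the frame of cassette_floor between -0.06 and 0.06 m and x of chip2 in the frame of cassette_floor between -0.045 and 0.045 m and y of chip2 in the frame of cassette_floor between -0.06 and 0.06 m and x of chip3 in the frame of cassette_floor between -0.045 and 0.045 m and y of chip3 in the frame of cassette_floor between -0.06 and 0.06 m and x of chip4 in the frame of cassette_floor between -0.045 and 0.045 m and y of chip4 in the frame of cassette_floor between -0.06 and 0.06 m and x of chip5 in the frame of cassette_floor between -0.045 and 0.045 m and y of chip5 in the frame of cassette_floor between -0.06 and 0.06 m and x of chip6 in the frame of cassette_floor between -0.045 and 0.045 m and y of chip6 in the frame of cassette_floor between -0.06 and 0.06 m and x of chip7 in the frame of cassette_floor between -0.045 and 0.045 m and y of chip7 in the frame of cassette_floor between -0.06 and 0.06 m and x of chip8 in the frame of cassette_floor between -0.045 and 0.045 m and y of chip8 in the frame of cassette_floor between -0.06 and 0.06 m and x of chip9 in the frame of cassette_floor between -0.045 and 0.045 m and y of chip9 in the frame of cassette_floor between -0.06 and 0.06 m and not (contact force between tamper and chip1 above 0.05 N or contact force between tamper and chip2 above 0.05 N or contact force between tamper and chip3 above 0.05 N or contact force between tamper and chip4 above 0.05 N or contact force between tamper and chip5 above 0.05 N or contact force between tamper and chip6 above 0.05 N or contact force between tamper and chip7 above 0.05 N or contact force between tamper and chip8 above 0.05 N or contact force between tamper and chip9 above 0.05 N) and value of joint cassette below 0.02 m), for 0.2 s.
At the end, for the whole second after the job is handed in: All nine chips lie in the cassette in one layer (centres less than 19 mm above its inner floor), the cassette is pushed home past its detent (beyond 128 of 132 mm), and the tamper stands upright (within 6 degrees), at rest, on its green pad (centre within 35 mm of the pad's centre) (z of chip1 in the frame of cassette_floor between 0 and 0.019 m and z of chip2 in the frame of cassette_floor between 0 and 0.019 m and z of chip3 in the frame of cassette_floor between 0 and 0.019 m and z of chip4 in the frame of cassette_floor between 0 and 0.019 m and z of chip5 in the frame of cassette_floor between 0 and 0.019 m and z of chip6 in the frame of cassette_floor between 0 and 0.019 m and z of chip7 in the frame of cassette_floor between 0 and 0.019 m and z of chip8 in the frame of cassette_floor between 0 and 0.019 m and z of chip9 in the frame of cassette_floor between 0 and 0.019 m and x of chip1 in the frame of cassette_floor between -0.045 and 0.045 m and y of chip1 in the frame of cassette_floor between -0.06 and 0.06 m and x of chip2 in the frame of cassette_floor between -0.045 and 0.045 m and y of chip2 in the frame of cassette_floor between -0.06 and 0.06 m and x of chip3 in the frame of cassette_floor between -0.045 and 0.045 m and y of chip3 in the frame of cassette_floor between -0.06 and 0.06 m and x of chip4 in the frame of cassette_floor between -0.045 and 0.045 m and y of chip4 in the frame of cassette_floor between -0.06 and 0.06 m and x of chip5 in the frame of cassette_floor between -0.045 and 0.045 m and y of chip5 in the frame of cassette_floor between -0.06 and 0.06 m and x of chip6 in the frame of cassette_floor between -0.045 and 0.045 m and y of chip6 in the frame of cassette_floor between -0.06 and 0.06 m and x of chip7 in the frame of cassette_floor between -0.045 and 0.045 m and y of chip7 in the frame of cassette_floor between -0.06 and 0.06 m and x of chip8 in the frame of cassette_floor between -0.045 and 0.045 m and y of chip8 in the frame of cassette_floor between -0.06 and 0.06 m and x of chip9 in the frame of cassette_floor between -0.045 and 0.045 m and y of chip9 in the frame of cassette_floor between -0.06 and 0.06 m and value of joint cassette above 0.128 m and angle between tamper's own z axis and vertical below 0.1 rad and horizontal distance between tamper and pad below 0.035 m and height (world z) of tamper between 0.001 and 0.008 m and linear speed of tamper below 0.02 m/s and linear speed of each of chip1, chip2, chip3, chip4, chip5, chip6, chip7, chip8, chip9 below 0.05 m/s); the robot touches nothing.
It fails at once if a chip leaves the cassette (horizontal distance between any of chip1, chip2, chip3, chip4, chip5, chip6, chip7, chip8, chip9 and cassette_floor above 0.085 m).
It fails at once if the jar is disturbed (moved more than 20 mm) (distance of jar from where it was at the start of the episode above 0.02 m).
It fails at once if the cast is disturbed (moved more than 20 mm) (distance of cast from where it was at the start of the episode above 0.02 m).
It fails at once if the felt wheel is disturbed (moved more than 20 mm) (distance of felt_wheel from where it was at the start of the episode above 0.02 m).
It also fails if it takes over 72 s, if anything falls off the work surface, if the arm or the gripper's body presses on something with over 40 N, if the wrist force passes 120 N, or if a joint passes its speed limit or range.

## Working session

There is one attempt and no reset: what is moved stays moved. The work goes in short steps, Python scripts to look and compute and a shell command to move; the robot and the scene stay as the last step left them, time stands still between calls to the robot, and variables do not carry over. Pictures are saved under pics/ and viewed, at most 10 in all, crops included, and the job is handed in when it is done.

```bash
mkdir -p pics; cat > h.py <<'E'
import numpy as np, cv2
from plant import manip, camera, camera_info
def snap(n,f):
    im=camera(n); cv2.imwrite('pics/'+f,im); return im
def ray(n,uv):
    c=camera_info(n); K=np.array(c['mtx']);d=np.array(c['dist']);T=np.array(c['extrinsics'])
    p=cv2.undistortPoints(np.array([[uv]],float),K,d)[0,0]
    return T[:3,3],T[:3,:3]@np.array([p[0],p[1],1])
def atz(n,uv,z):
    o,r=ray(n,uv); return o+r*(z-o[2])/r[2]
def proj(n,P):
    c=camera_info(n); T=np.linalg.inv(np.array(c['extrinsics']))
    return cv2.projectPoints(np.array(P,float).reshape(-1,3),cv2.Rodrigues(T[:3,:3])[0],T[:3,3],np.array(c['mtx']),np.array(c['dist']))[0].reshape(-1,2)
E
python3 - <<'E'
from h import *
a=snap('top','t0.png');b=snap('scene','s0.png')
print(manip.get_state())
for n in('top','scene'):print(camera_info(n)['extrinsics'])
E
```

```text
{'clock': 0.1, 'joints': array([ 1.12232099,  0.31167215,  0.01396412,  1.51287388, -0.00440083,
        1.31922162, -0.02720568]), 'joint_velocities': array([ 0.00095777, -0.00307669, -0.00076572, -0.00422333,  0.00030803,
       -0.00196299, -0.00194739]), 'joint_torque': array([ 7.43264227e-04, -3.80856299e+01,  1.46615622e-01, -2.31241786e+01,
        1.22714860e-02,  8.09646444e-03, -1.14748863e-05]), 'eef_pos': array([ 0.21737666, -0.50451094,  0.23032434]), 'tcp_rot': array([-1.04117027e-03,  9.79377445e-01,  2.02036308e-01, -2.55809484e-04]), 'wrist_force': array([-0.07063077,  0.14287888,  0.07183308]), 'ft_torque': array([0.00766787, 0.0128252 , 0.01488528]), 'grasp_force': 0.0, 'gripper_width': 1.0013148183931424}
[[ 0.00456756 -0.98670729  0.16244338  0.38530585]
 [-0.99986869 -0.00198059  0.01608377 -0.0273987 ]
 [-0.01554824 -0.16249551 -0.98658677  0.89816019]
 [ 0.          0.          0.          1.        ]]
[[ 0.00145116  0.70025231 -0.71389397  1.3005087 ]
 [ 0.99995019 -0.00806546 -0.0058787  -0.02115478]
 [-0.00987445 -0.71384988 -0.70022914  0.8065192 ]
 [ 0.          0.          0.          1.        ]]
```

View pics/t0.png

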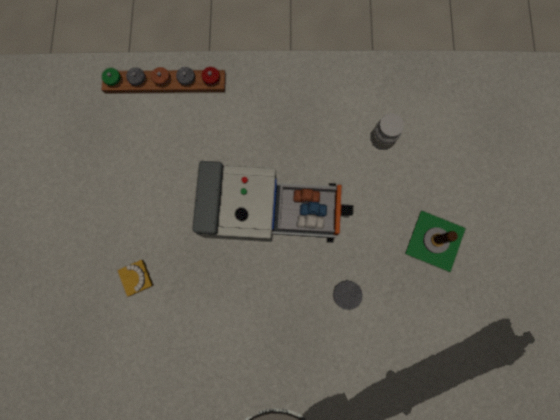

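View pics/s0.png

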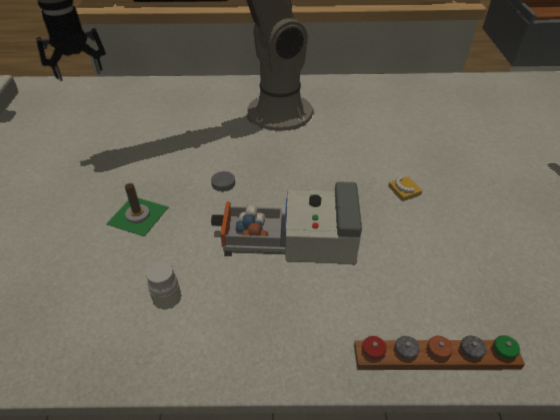

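The top view shows the unit (cassette about (310,210), handle (347,210)), the tamper on its pad at (437,240), the jar at (388,130), the wheel at (347,295) and the cast at (135,278). I'll enlarge the unit and the pad next.

```bash
python3 - <<'E'
from h import *
a=cv2.imread('pics/t0.png');b=cv2.imread('pics/s0.png')
f=lambda im,x,y,w,h,s:cv2.convertScaleAbs(cv2.resize(im[y:y+h,x:x+w],None,fx=s,fy=s,interpolation=cv2.INTER_CUBIC),alpha=1.5)
u=f(a,265,175,100,75,4);p=f(a,395,205,75,75,4)
v=f(b,205,170,100,75,4);q=f(b,100,165,75,75,4)
cv2.imwrite('pics/c0.png',np.vstack([np.hstack([u,p]),np.hstack([v,q])]))
E
```

```text
(no output)
```

View pics/c0.png

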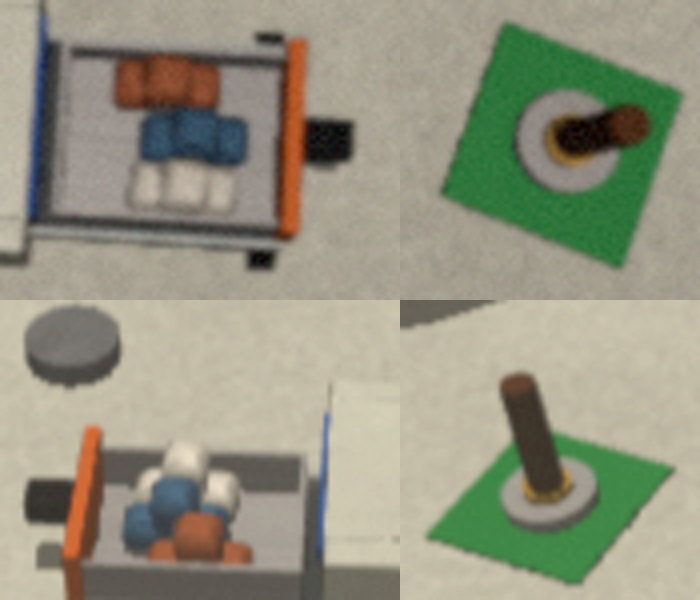

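The enlarged crop shows three rows along y, each with a middle chip straddling two others. Pad corners, plate centre, panel corners and handle corners can all be read from it. Next I fit the poses.

```bash
cat > fit.py <<'E'
from h import *
from scipy.optimize import least_squares
P=lambda x,y:(395+(x-400)/4,205+y/4)
U=lambda x,y:(265+x/4,175+y/4)
V=lambda x,y:(205+x/4,170+(y-300)/4)
Q=lambda x,y:(100+(x-400)/4,165+(y-300)/4)
c=[atz('top',P(*p),.004) for p in[(505,22),(682,95),(622,268),(442,193)]]
print('pad',np.mean(c,0),[np.linalg.norm(c[i]-c[i-1]) for i in range(4)])
c=[atz('scene',Q(*p),.004) for p in[(553,430),(675,470),(578,585),(428,538)]]
print('pad s',np.mean(c,0),[np.linalg.norm(c[i]-c[i-1]) for i in range(4)])
print('plate top',atz('top',P(568,140),.014),'scene',atz('scene',Q(549,492),.014),'htop',atz('top',P(630,125),.1),atz('scene',Q(518,382),.1))
mod=np.array([[54,-70,57.5],[-54,-70,57.5],[11,-98,54.5],[-11,-98,54.5]])/1000
pt=np.array([U(307,40),U(297,237),U(354,122),U(351,160)])
ms=np.array([[-54,-70,57.5],[-11,-98,54.5]])/1000
ps=np.array([V(92,427),V(30,480)])
def W(p,m):
    R=np.array([[np.cos(p[2]),-np.sin(p[2]),0],[np.sin(p[2]),np.cos(p[2]),0],[0,0,1]])
    return m@R.T+[p[0],p[1],0]
f=lambda p:np.r_[(proj('top',W(p,mod))-pt).ravel(),(proj('scene',W(p,ms))-ps).ravel()]
s=least_squares(f,[.45,-.1,0]);print('unit',s.x,s.fun.round(1))
np.save('u.npy',s.x)
E
cat >> fit.py <<'E'
R0=[]
p=s.x
def box(x0,x1,y0,y1,z):return np.array([[x0,y0,z],[x1,y0,z],[x1,y1,z],[x0,y1,z]])/1000
loops=[box(-54,54,-70,-60,57.5),box(-45,45,-60,60,45.5),box(-11,11,-98,-70,54.5),box(-76,76,76,236,82),box(-45,45,-60,60,15.5)]
def draw(n,x,y):
    im=cv2.imread('pics/%s0.png'%n[0]);k=5
    im=cv2.convertScaleAbs(cv2.resize(im[y:y+100,x:x+160],None,fx=k,fy=k,interpolation=cv2.INTER_CUBIC),alpha=1.5)[:300]if 0 else cv2.convertScaleAbs(cv2.resize(im[y:y+75,x:x+160],None,fx=4,fy=4,interpolation=cv2.INTER_CUBIC),alpha=1.5)
    for l in loops:
        q=(proj(n,W(p,l))-[x-.5,y-.5])*4
        cv2.polylines(im,[q.round().astype(int)],True,(0,255,0),1)
    return im
cv2.imwrite('pics/f0.png',np.vstack([draw('top',205,172),draw('scene',205,180)]))
E
python3 fit.py
```

```text
pad [ 0.47194337 -0.36073749  0.004     ] [np.float64(0.10637195059314662), np.float64(0.1080058419734566), np.float64(0.10609956778985069), np.float64(0.10806759408714592)]
pad s [ 0.47855571 -0.35391565  0.004     ] [np.float64(0.11202819071113022), np.float64(0.0930086359577535), np.float64(0.10718042787349312), np.float64(0.10660507482668807)]
plate top [ 0.47303598 -0.36001648  0.014     ] scene [ 0.47834802 -0.35826659  0.014     ] htop [ 0.47219888 -0.35978837  0.1       ] [ 0.47480573 -0.35875827  0.1       ]
unit [ 0.54201553 -0.06819146 -0.08061947] [ 0.  -0.5 -0.5 -0.9 -0.2 -0.5 -0.  -0.1 -0.9 -1.4  0.1 -1.8]
```

View pics/f0.png

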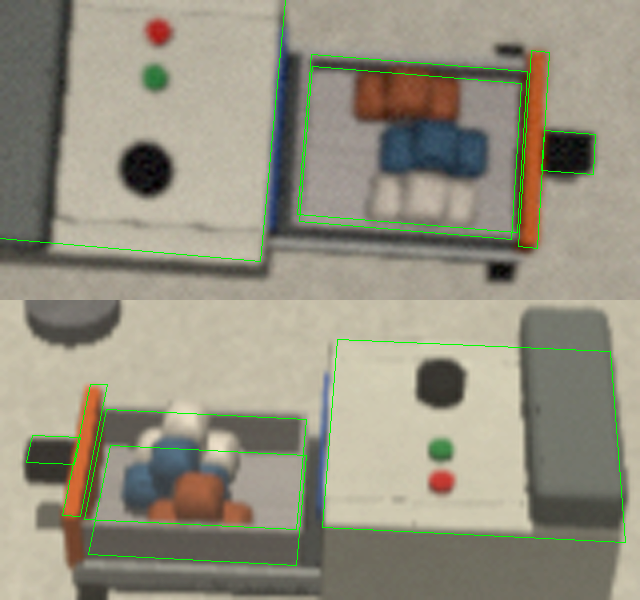

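The overlay fits, except that the yaw looks about 0.015 rad too steep at the roof. I'll refit with roof corners and plan the reach to the tamper.

```bash
cat > fit2.py <<'E'
from h import *
from scipy.optimize import least_squares
A=lambda x,y:(204.5+x/4,171.5+y/4)
B=lambda x,y:(204.5+x/4,179.5+(y-300)/4)
def W(p,m):
    R=np.array([[np.cos(p[2]),-np.sin(p[2]),0],[np.sin(p[2]),np.cos(p[2]),0],[0,0,1]])
    return m@R.T+[p[0],p[1],0]
mod=np.array([[54,-70,57.5],[-54,-70,57.5],[11,-98,54.5],[-11,-98,54.5],[-76,76,82]])/1000
pt=np.array([A(549,52),A(538,248),A(596,134),A(593,173),A(264,264)])
ms=np.array([[-54,-70,57.5],[76,76,82],[-76,76,82],[76,236,82]])/1000
ps=np.array([B(106,385),B(324,528),B(337,339),B(622,540)])
f=lambda p:np.r_[(proj('top',W(p,mod))-pt).ravel(),(proj('scene',W(p,ms))-ps).ravel()]
s=least_squares(f,[.45,-.1,0],loss='soft_l1');print('unit',s.x,s.fun.round(1));np.save('u.npy',s.x)
for n,q in(('ter',(408,90)),('blu',(435,143)),('whi',(428,192))):
    w=atz('top',A(*q),.062)-[s.x[0],s.x[1],0];c,d=np.cos(s.x[2]),np.sin(s.x[2]);print(n,(c*w[0]+d*w[1])*1e3,(-d*w[0]+c*w[1])*1e3)
E
cat > d.py <<'E'
import sys
from h import *
from scipy.spatial.transform import Rotation as Ro
# usage: d.py w x y z | d.py u x y z (unit frame, mm) ; tool yaw target = unit yaw
p=np.load('u.npy');s=manip.get_state();v=np.array([float(a) for a in sys.argv[2:5]])
if sys.argv[1]=='u':
    v=v/1000;c,d=np.cos(p[2]),np.sin(p[2]);v=np.array([p[0]+c*v[0]-d*v[1],p[1]+d*v[0]+c*v[1],v[2]])
q=s['tcp_rot'];R=Ro.from_quat([q[1],q[2],q[3],q[0]])
T=Ro.from_matrix(np.array([[np.cos(p[2]),np.sin(p[2]),0],[np.sin(p[2]),-np.cos(p[2]),0],[0,0,-1]]))
print('target',v.round(4),'now',s['eef_pos'].round(4),'t',round(s['clock'],2))
print('shift after turn',(T.inv().apply(v-s['eef_pos'])/.025).round(2),'before',(R.inv().apply(v-s['eef_pos'])/.025).round(2),'turn',((R.inv()*T).as_rotvec()/.08).round(2),'F',s['wrist_force'].round(1),'w',round(s['gripper_width'],3),'g',round(s['grasp_force'],1))
E
python3 fit2.py; python3 d.py w .474 -.3595 .16
```

```text
unit [ 0.54165829 -0.06836319 -0.07581496] [ 0.  -0.  -0.  -0.1 -0.2 -0.   0.1  0.1 -0.8 -0.4 -4.1 -0.4 -0.4 -0.5
 -0.2 -0.1  0.8  0.1]
ter 25.779768319702292 5.567607722773708
blu -2.246540508360709 -11.00156056441793
whi -29.20373523076541 -9.071656318878185
target [ 0.474  -0.3595  0.16  ] now [ 0.2174 -0.5045  0.2303] t 0.1
shift after turn [ 9.8  -6.56  2.81] before [11.72 -1.26  2.81] turn [-0.03  0.01  6.03] F [-0.1  0.1  0.1] w 1.001 g 0.0
```

```bash
python3 -m creep '[[[0,0,0,0,0,0,1],[0,0,0,0.5,0,0,1],[0,0,0,0.5,0,0,1],[0,0,0,0.5,0,0,1],[0,0,0,0.5,0,0,1],[0,0,0,0.5,0,0,1],[0,1,-0.67,0,0,0,0],[0,1,-0.67,0,0,0,0],[0,1,-0.67,0,0,0,0],[0,1,-0.67,0,0,0,0],[0,1,-0.67,0,0,0,0],[0,1,-0.67,0,0,0,0],[0,1,-0.67,0,0,0,0],[0,1,-0.67,0,0,0,0],[0,1,-0.67,0,0,0,0],[0,0.8,-0.53,0,0,0,0],[0,0,0,0,0,0,0],[0,0,0,0,0,0,0]]]'; python3 d.py w .474 -.3595 .055
```

```text
clock: 1.6
eef_pos: [0.4754, -0.3573, 0.1679]
tcp_rot: [-0.001, 0.999, -0.034, -0.0]
wrist_force: [0.2, -0.6, -0.4]
gripper_width: 1.0
grasp_force: 0.0
target [ 0.474  -0.3595  0.055 ] now [ 0.4754 -0.3573  0.1679] t 1.6
shift after turn [-0.05  0.09  4.52] before [-0.05  0.1   4.52] turn [-0.02  0.01  0.09] F [ 0.2 -0.6 -0.4] w 1.0 g 0.0
```

```bash
python3 -m creep '[[[0,-0.05,0.1,0.5,0,0,0.1],[0,0,0,0.7,0,0,0],[0,0,0,0.7,0,0,0],[0,0,0,0.7,0,0,0],[0,0,0,0.7,0,0,0],[0,0,0,0.7,0,0,0],[0,0,0,0.5,0,0,0],[0,0,0,0,0,0,0],[0,0,0,0,0,0,0],[1,0,0,0,0,0,0],[1,0,0,0,0,0,0],[1,0,0,0,0,0,0],[1,0,0,0,0,0,0],[1,0,0,0,0,0,0],[1,0,0,0,0,0,0],[1,0,0,0,0,0,0],[1,0,0,0,0,0,0],[1,0,0,0,0,0,0],[1,0,0,0,0,0,0]]]'; python3 -c "
from h import *
snap('scene','s1.png')"; python3 d.py w .474 -.3595 .16
```

```text
clock: 3.18
eef_pos: [0.4729, -0.3617, 0.0567]
tcp_rot: [-0.0, 0.999, -0.04, 0.0]
wrist_force: [-0.5, 2.5, 3.0]
gripper_width: 0.242
grasp_force: 58.4
target [ 0.474  -0.3595  0.16  ] now [ 0.4729 -0.3617  0.0567] t 3.23
shift after turn [ 0.04 -0.09 -4.13] before [ 0.04 -0.09 -4.13] turn [-0.   -0.01 -0.06] F [-0.1  2.5  3.2] w 0.236 g 58.4
```

```bash
python3 -m creep '[[[1,0,0,-0.5,0,0,0],[1,0,0,-1,0,0,0],[1,0,0,-1,0,0,0],[1,0,0,-1,0,0,0],[1,0,0,-1,0,0,0],[1,0,0,-1,0,0,0],[1,0,0,0,0,0,0],[1,0,0,0,0,0,0]]]'; python3 d.py u 13 -3 .19; python3 d.py u 13 -3 190
python3 - <<'E'
from h import *
a=cv2.imread('pics/s1.png');b=snap('scene','s2.png');c=snap('top','t2.png')
z=lambda i,x,y,w,h:cv2.convertScaleAbs(cv2.resize(i[y:y+h,x:x+w],None,fx=4,fy=4,interpolation=cv2.INTER_CUBIC),alpha=1.5)
cv2.imwrite('pics/c2.png',np.hstack([z(a,85,110,100,125),z(b,85,50,100,125)]))
E
```

```text
clock: 3.9
eef_pos: [0.4728, -0.3626, 0.1943]
tcp_rot: [0.001, 0.999, -0.041, 0.001]
wrist_force: [-0.2, -0.1, -2.4]
gripper_width: 0.242
grasp_force: 58.9
target [ 5.544e-01 -7.230e-02  2.000e-04] now [ 0.4728 -0.3626  0.1943] t 3.9
shift after turn [  2.37 -11.83   7.77] before [  2.29 -11.85   7.75] turn [ 0.02 -0.02 -0.07] F [-0.2 -0.1 -2.4] w 0.242 g 58.9
target [ 0.5544 -0.0723  0.19  ] now [ 0.4728 -0.3626  0.1943] t 3.9
shift after turn [  2.37 -11.83   0.17] before [  2.3  -11.84   0.16] turn [ 0.02 -0.02 -0.07] F [-0.2 -0.1 -2.4] w 0.242 g 58.9
```

View pics/c2.png

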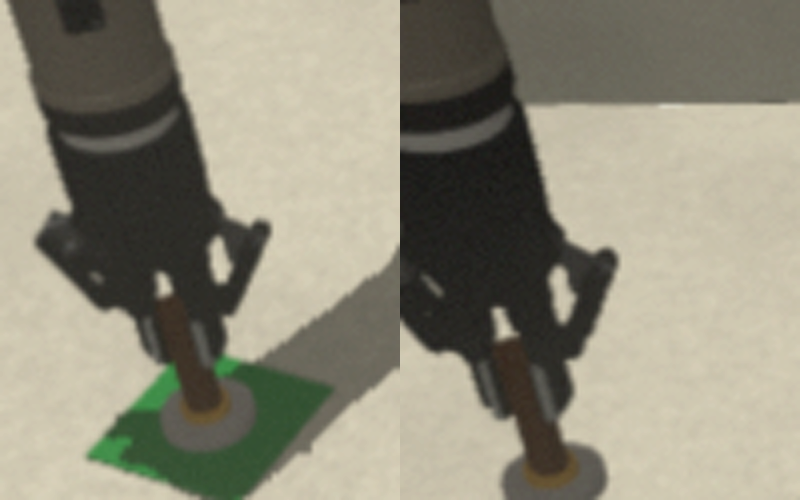

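The tamper is held upright and has lifted clear of its pad. Next I carry it over the cassette.

```bash
python3 -m creep '[[[1,0.1,-0.5,0,0,0,0],[1,0.2,-1,0,0,0,0],[1,0.2,-1,0,0,0,0],[1,0.2,-1,0,0,0,0],[1,0.2,-1,0,0,0,0],[1,0.2,-1,0,0,0,0],[1,0.2,-1,0,0,0,0],[1,0.2,-1,0,0,0,0],[1,0.2,-1,0,0,0,0],[1,0.2,-1,0,0,0,0],[1,0.2,-1,0,0,0,0],[1,0.2,-1,0,0,0,0],[1,0,-0.3,0,0,0,0],[1,0,0,0,0,0,0],[1,0,0,0,0,0,0],[1,0,0,0,0,0,0]]]'; python3 d.py u 13 -3 130
```

```text
clock: 5.33
eef_pos: [0.5528, -0.0746, 0.193]
tcp_rot: [0.001, 0.999, -0.042, -0.001]
wrist_force: [-0.6, -0.7, -1.4]
gripper_width: 0.239
grasp_force: 58.7
target [ 0.5544 -0.0723  0.13  ] now [ 0.5528 -0.0746  0.193 ] t 5.33
shift after turn [ 0.06 -0.09  2.52] before [ 0.06 -0.1   2.52] turn [ 0.02  0.02 -0.1 ] F [-0.6 -0.7 -1.4] w 0.239 g 58.7
```

```bash
python3 -m creep '[[[1,0.06,-0.1,0.6,0,0,-0.1],[1,0,0,0.7,0,0,0],[1,0,0,0.7,0,0,0],[1,0,0,0.5,0,0,0],[1,0,0,0.3,0,0,0],[1,0,0,0,0,0,0]]]'; python3 d.py u 13 -3 110; python3 -m creep '[[[1,0,0,0.1,0,0,0],[1,0,0,0.1,0,0,0],[1,0,0,0.1,0,0,0],[1,0,0,0.1,0,0,0],[1,0,0,0,0,0,0]]]';python3 -c "
from h import *
snap('scene','s3.png')"
```

```text
clock: 5.83
eef_pos: [0.5534, -0.072, 0.1216]
tcp_rot: [0.0, 0.999, -0.038, -0.002]
wrist_force: [-0.2, -0.1, -2.7]
gripper_width: 0.239
grasp_force: 58.8
target [ 0.5544 -0.0723  0.11  ] now [ 0.5534 -0.072   0.1216] t 5.83
shift after turn [0.04 0.01 0.47] before [0.04 0.01 0.47] turn [ 0.01  0.06 -0.  ] F [-0.2 -0.1 -2.7] w 0.239 g 58.8
clock: 6.25
eef_pos: [0.5553, -0.0701, 0.1137]
tcp_rot: [0.0, 0.999, -0.037, -0.0]
wrist_force: [-0.3, -0.2, -1.9]
gripper_width: 0.24
grasp_force: 58.8
```

No contact yet, so I continue down in small steps.

```bash
for i in 1; do python3 -m creep '[[[1,0,0,0.1,0,0,0],[1,0,0,0.1,0,0,0],[1,0,0,0.1,0,0,0],[1,0,0,0,0,0,0]]]'; python3 -m creep '[[[1,0,0,0.1,0,0,0],[1,0,0,0.1,0,0,0],[1,0,0,0,0,0,0]]]'; python3 -m creep '[[[1,0,0,0.1,0,0,0],[1,0,0,0.1,0,0,0],[1,0,0,0,0,0,0]]]'; done | grep -E 'eef|wrist'
```

```text
eef_pos: [0.5552, -0.0701, 0.1058]
wrist_force: [-0.3, -0.5, -2.3]
eef_pos: [0.5551, -0.0701, 0.1006]
wrist_force: [0.3, -0.2, -2.6]
eef_pos: [0.5549, -0.07, 0.0955]
wrist_force: [-0.3, -0.6, -1.4]
```

```bash
python3 - <<'E'
from h import *
b=snap('scene','s4.png');c=snap('top','t4.png')
z=lambda i,x,y,w,h:cv2.convertScaleAbs(cv2.resize(i[y:y+h,x:x+w],None,fx=4,fy=4,interpolation=cv2.INTER_CUBIC),alpha=1.5)
cv2.imwrite('pics/c4.png',np.hstack([z(b,200,110,100,140),z(c,265,140,100,140)]))
E
python3 d.py u 13 -3 100
```

```text
target [ 0.5544 -0.0723  0.1   ] now [ 0.5552 -0.0701  0.096 ] t 7.23
shift after turn [-0.03  0.09 -0.16] before [-0.03  0.09 -0.16] turn [0.   0.01 0.03] F [-0.1 -0.9 -2.1] w 0.242 g 58.9
```

View pics/c4.png

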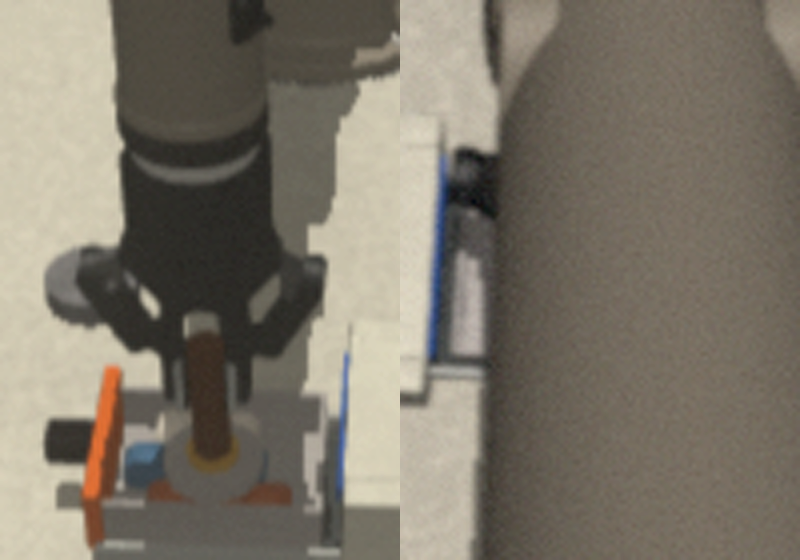

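The plate sits inside the bin at chip level with terracotta chips spread on both sides, so the row has gone down. I press on until the force builds.

```bash
{ python3 -m creep '[[[1,0,0,0.1,0,0,0],[1,0,0,0,0,0,0]]]'; python3 -m creep '[[[1,0,0,0.1,0,0,0],[1,0,0,0,0,0,0]]]'; python3 -m creep '[[[1,0,0,0.1,0,0,0],[1,0,0,0,0,0,0]]]'; } | grep -E 'eef|wrist'
```

```text
eef_pos: [0.5565, -0.0693, 0.0949]
wrist_force: [-1.1, -0.3, 3.1]
eef_pos: [0.5571, -0.0681, 0.0941]
wrist_force: [-2.1, 3.5, 10.7]
eef_pos: [0.5576, -0.066, 0.0932]
wrist_force: [-3.6, 5.6, 16.9]
```

```bash
{ python3 -m creep '[[[1,0,0,0.15,0,0,0],[1,0,0,0,0,0,0]]]'; python3 -m creep '[[[1,0,0,-0.3,0,0,0],[1,0,0,-0.5,0,0,0],[1,0,0,-0.5,0,0,0],[1,0,0,0,0,0,0],[1,0,0,0,0,0,0]]]'; } | grep -E 'eef|wrist'; python3 d.py u -14 -7 122
```

```text
eef_pos: [0.5579, -0.0628, 0.0908]
wrist_force: [-6.5, 9.9, 25.0]
eef_pos: [0.5558, -0.0707, 0.1177]
wrist_force: [-0.5, -0.6, -2.1]
target [ 0.5272 -0.0743  0.122 ] now [ 0.5558 -0.0707  0.1177] t 8.32
shift after turn [-1.13  0.23 -0.17] before [-1.13  0.23 -0.17] turn [ 0.01 -0.02  0.03] F [-0.5 -0.6 -2.1] w 0.242 g 58.8
```

```bash
{ python3 -m creep '[[[1,0,0,-0.5,0,0,0],[1,-0.4,0.1,0,0,0,0],[1,-0.4,0.1,0,0,0,0],[1,-0.33,0.03,0,0,0,0],[1,0,0,0.3,0,0,0],[1,0,0,0.3,0,0,0],[1,0,0,0,0,0,0]]]'; python3 -m creep '[[[1,0,0,0.2,0,0,0],[1,0,0,0.1,0,0,0],[1,0,0,0.1,0,0,0],[1,0,0,0,0,0,0]]]';python3 -m creep '[[[1,0,0,0.1,0,0,0],[1,0,0,0.1,0,0,0],[1,0,0,0,0,0,0]]]';python3 -m creep '[[[1,0,0,0.1,0,0,0],[1,0,0,0.1,0,0,0],[1,0,0,0,0,0,0]]]'; } | grep -E 'eef|wrist'; python3 d.py u -14 -7 100
```

```text
eef_pos: [0.5254, -0.0735, 0.1124]
wrist_force: [-0.4, -0.3, -2.8]
eef_pos: [0.5267, -0.0737, 0.1044]
wrist_force: [-1.2, 0.3, -2.2]
eef_pos: [0.5266, -0.0738, 0.0996]
wrist_force: [-0.5, -0.3, -2.8]
eef_pos: [0.5268, -0.0736, 0.0948]
wrist_force: [1.1, -0.0, -1.7]
target [ 0.5272 -0.0743  0.1   ] now [ 0.5268 -0.0736  0.0948] t 9.73
shift after turn [ 0.02  0.03 -0.21] before [ 0.01  0.03 -0.21] turn [-0.    0.    0.03] F [ 1.1 -0.  -1.7] w 0.246 g 58.8
```

```bash
{ python3 -m creep '[[[1,0,0,0.1,0,0,0],[1,0,0,0.1,0,0,0],[1,0,0,0,0,0,0]]]'; python3 -m creep '[[[1,0,0,0.1,0,0,0],[1,0,0,0,0,0,0]]]';  python3 -m creep '[[[1,0,0,0.1,0,0,0],[1,0,0,0,0,0,0]]]'; } | grep -E 'eef|wrist'
```

```text
eef_pos: [0.5293, -0.0708, 0.0931]
wrist_force: [-1.7, 4.0, 11.3]
eef_pos: [0.5306, -0.0692, 0.0917]
wrist_force: [-1.0, 6.7, 15.1]
eef_pos: [0.5306, -0.0692, 0.0907]
wrist_force: [-5.2, 7.7, 23.6]
```

```bash
python3 -m creep '[[[1,0,0,-0.5,0,0,0],[1,0,0,-1,0,0,0],[1,0,0,-1,0,0,0],[1,0,0,-1,0,0,0],[1,0,0,-0.8,0,0,0],[1,0,1,0,0,0,0],[1,0,1,0,0,0,0],[1,0,1,0,0,0,0],[1,0,1,0,0,0,0],[1,0,1,0,0,0,0],[1,0,1,0,0,0,0],[1,0,1,0,0,0,0],[1,0,1,0,0,0,0],[1,0,0,0,0,0,0]]]' | grep -E 'eef|wrist'
python3 - <<'E'
from h import *
b=snap('scene','s5.png');c=snap('top','t5.png')
z=lambda i,x,y,w,h,k:cv2.convertScaleAbs(cv2.resize(i[y:y+h,x:x+w],None,fx=k,fy=k,interpolation=cv2.INTER_CUBIC),alpha=1.5)
cv2.imwrite('pics/c5.png',np.hstack([z(b,210,185,90,80,4.4),z(c,270,172,90,80,4.4)]))
E
```

```text
eef_pos: [0.5094, -0.2819, 0.192]
wrist_force: [-1.0, -1.9, -2.5]
```

View pics/c5.png

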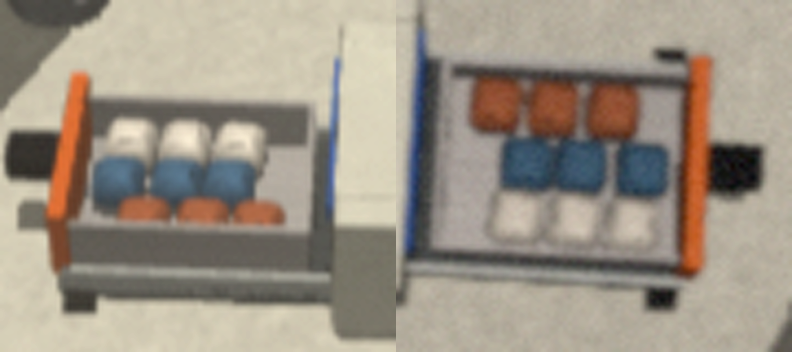

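All nine chips lie level and separate, in three rows of three, and the cassette is still pulled out. Now I return the tamper to its pad.

```bash
python3 d.py w .473 -.361 .07
```

```text
target [ 0.473 -0.361  0.07 ] now [ 0.5113 -0.2749  0.1919] t 11.58
shift after turn [-1.27  3.55  4.88] before [-1.26  3.55  4.88] turn [ 0.    0.01 -0.01] F [-0.   0.7 -3.3] w 0.242 g 59.1
```

```bash
python3 -m creep '[[[1,-0.3,0.8,0,0,0,0],[1,-0.3,0.9,0,0,0,0],[1,-0.33,0.9,0,0,0,0],[1,-0.33,0.95,0.5,0,0,0],[1,0,0,0.8,0,0,0],[1,0,0,0.8,0,0,0],[1,0,0,0.8,0,0,0],[1,0,0,0.8,0,0,0],[1,0,0,0.7,0,0,0],[1,0,0,0.3,0,0,0],[1,0,0,0,0,0,0],[1,0,0,0,0,0,0]]]' >/dev/null; python3 d.py w .473 -.361 .0567
```

```text
target [ 0.473  -0.361   0.0567] now [ 0.475  -0.3585  0.0752] t 12.58
shift after turn [-0.07  0.11  0.74] before [-0.07  0.11  0.74] turn [-0.01 -0.    0.05] F [-0.1 -0.4 -1.6] w 0.242 g 59.3
```

```bash
{ python3 -m creep '[[[1,-0.05,0.1,0.2,0,0,0],[1,0,0,0.2,0,0,0],[1,0,0,0.15,0,0,0],[1,0,0,0,0,0,0],[1,0,0,0,0,0,0]]]'; python3 -m creep '[[[1,0,0,0.1,0,0,0],[1,0,0,0,0,0,0]]]';  python3 -m creep '[[[1,0,0,0.1,0,0,0],[1,0,0,0,0,0,0]]]'; } | grep -E 'eef|wrist'
```

```text
eef_pos: [0.4728, -0.3617, 0.0612]
wrist_force: [-0.5, -0.2, -2.0]
eef_pos: [0.4729, -0.3618, 0.0586]
wrist_force: [-0.5, 0.4, -3.1]
eef_pos: [0.4733, -0.3621, 0.0568]
wrist_force: [0.3, -0.7, -0.2]
```

Contact has begun; I release and rise.

```bash
python3 -m creep '[[[1,0,0,0.05,0,0,0],[1,0,0,0,0,0,0],[0.7,0,0,0,0,0,0],[0.6,0,0,0,0,0,0],[0.4,0,0,0,0,0,0],[0,0,0,0,0,0,0],[0,0,0,0,0,0,0],[0,0,0,0,0,0,0],[0,0,0,0,0,0,0],[0,0,0,0,0,0,0],[0,0,0,-0.3,0,0,0],[0,0,0,-0.6,0,0,0],[0,0,0,-0.8,0,0,0],[0,0,0,-0.8,0,0,0],[0,0,0,-0.8,0,0,0],[0,0,0,-0.8,0,0,0],[0,0,0,-0.8,0,0,0],[0,0,0,0,0,0,0],[0,0,0,0,0,0,0]]]' ; python3 d.py u 0 -125 190;python3 - <<'E'
from h import *
b=snap('scene','s6.png')
E
```

```text
clock: 14.92
eef_pos: [0.4739, -0.3625, 0.1795]
tcp_rot: [0.001, 0.999, -0.037, 0.002]
wrist_force: [0.3, -0.4, -0.1]
gripper_width: 1.001
grasp_force: 0.0
target [ 0.5322 -0.193   0.19  ] now [ 0.4739 -0.3625  0.1795] t 14.92
shift after turn [ 1.81 -6.94 -0.42] before [ 1.83 -6.93 -0.43] turn [ 0.03 -0.04  0.03] F [ 0.3 -0.4 -0.1] w 1.001 g 0.0
```

```bash
python3 -m creep '[[[0.3,0.3,-1,0,0,0,0],[1,0.3,-1,0,0,0,0],[1,0.3,-1,0,0,0,0],[1,0.3,-1,0,0,0,0],[1,0.3,-1,0,0,0,0],[1,0.3,-0.9,0,0,0,0],[1,0,-0.3,0,0,0,0],[1,0,0,0.7,0,0,0],[1,0,0,0.8,0,0,0],[1,0,0,0.8,0,0,0],[1,0,0,0.8,0,0,0],[1,0,0,0.7,0,0,0],[1,0,0,0,0,0,0],[1,0,0,0,0,0,0]]]' ; python3 d.py u 0 -135 39;python3 - <<'E'
from h import *
z=lambda i,x,y,w,h,k:cv2.convertScaleAbs(cv2.resize(i[y:y+h,x:x+w],None,fx=k,fy=k,interpolation=cv2.INTER_CUBIC),alpha=1.5)
cv2.imwrite('pics/c6.png',np.hstack([z(cv2.imread('pics/s6.png'),90,120,100,125,4),z(snap('scene','s7.png'),150,120,100,125,4)]))
E
```

```text
clock: 16.13
eef_pos: [0.5271, -0.2111, 0.081]
tcp_rot: [-0.0, 0.999, -0.037, -0.002]
wrist_force: [-0.3, 0.3, 0.4]
gripper_width: 0.001
grasp_force: 0.0
target [ 0.5314 -0.203   0.039 ] now [ 0.5271 -0.2111  0.081 ] t 16.13
shift after turn [ 0.15 -0.34  1.68] before [ 0.16 -0.34  1.68] turn [-0.01  0.06  0.02] F [-0.3  0.3  0.4] w 0.001 g 0.0
```

View pics/c6.png

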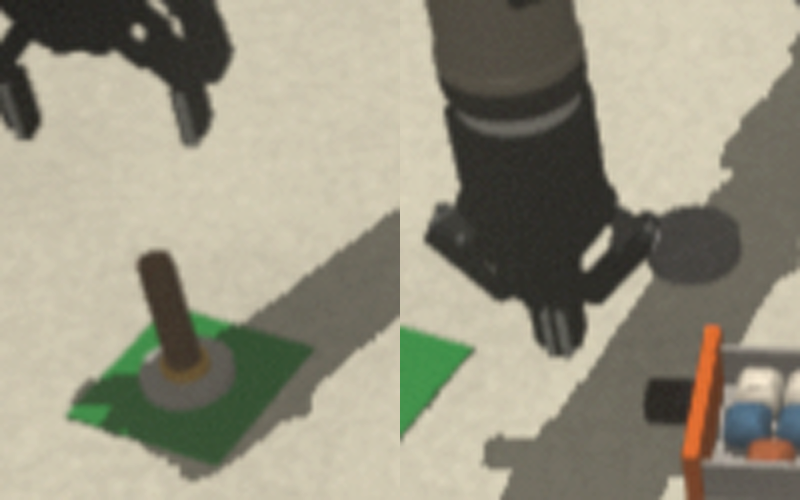

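The tamper stands upright on its pad, and the shut fingers are in front of the handle and clear of the wheel. I go down and make contact.

```bash
{ python3 -m creep '[[[1,0.15,0,0.5,0,0,0],[1,0,0,0.6,0,0,0],[1,0,0,0.5,0,0,0],[1,0,-0.3,0,0,0,0],[1,0,-0.3,0,0,0,0],[1,0,-0.2,0,0,0,0],[1,0,0,0,0,0,0]]]'; python3 -m creep '[[[1,0,-0.3,0,0,0,0],[1,0,-0.3,0,0,0,0],[1,0,0,0,0,0,0]]]'; } | grep -E 'eef|wrist'; python3 d.py u 0 19 39
```

```text
eef_pos: [0.536, -0.1882, 0.0438]
wrist_force: [-0.6, 0.7, 0.1]
eef_pos: [0.5362, -0.1741, 0.0432]
wrist_force: [0.2, -0.9, -0.1]
target [ 0.5431 -0.0494  0.039 ] now [ 0.5362 -0.1741  0.0432] t 17.02
shift after turn [-0.1  -4.99  0.17] before [-0.08 -5.    0.17] turn [-0.01 -0.02  0.06] F [ 0.2 -0.9 -0.1] w 0.0 g 0.4
```

```bash
{ python3 -m creep '[[[1,-0.04,-0.15,0.1,0,0,0],[1,-0.04,-0.25,0.05,0,0,0],[1,0,-0.25,0,0,0,0],[1,0,-0.25,0,0,0,0],[1,0,-0.25,0,0,0,0],[1,0,-0.25,0,0,0,0],[1,0,-0.25,0,0,0,0],[1,0,-0.25,0,0,0,0],[1,0,-0.25,0,0,0,0],[1,0,-0.25,0,0,0,0],[1,0,-0.25,0,0,0,0],[1,0,-0.25,0,0,0,0],[1,0,-0.25,0,0,0,0],[1,0,-0.25,0,0,0,0],[1,0,-0.25,0,0,0,0],[1,0,-0.25,0,0,0,0],[1,0,0,0,0,0,0]]]';} | grep -E 'eef|wrist'; python3 d.py u 0 26 39
```

```text
eef_pos: [0.5409, -0.0756, 0.0387]
wrist_force: [-0.2, 0.4, -0.1]
target [ 0.5436 -0.0424  0.039 ] now [ 0.5409 -0.0756  0.0387] t 18.43
shift after turn [ 0.01 -1.33 -0.01] before [ 0.02 -1.33 -0.01] turn [-0.03 -0.    0.07] F [-0.2  0.4 -0.1] w -0.004 g 0.0
```

```bash
{ python3 -m creep '[[[1,0,-0.25,0,0,0,0],[1,0,-0.25,0,0,0,0],[1,0,-0.25,0,0,0,0]]]';python3 -m creep '[[[1,0,-0.2,0,0,0,0],[1,0,-0.1,0,0,0,0],[1,0,0,0,0,0,0]]]';python3 -m creep '[[[1,0,-0.1,0,0,0,0],[1,0,-0.1,0,0,0,0],[1,0,0,0,0,0,0]]]'; } | grep -E 'eef|wrist'; python3 d.py u 0 26 39; python3 - <<'E'
from h import *
z=lambda i,x,y,w,h,k:cv2.convertScaleAbs(cv2.resize(i[y:y+h,x:x+w],None,fx=k,fy=k,interpolation=cv2.INTER_CUBIC),alpha=1.5)
cv2.imwrite('pics/c8.png',z(snap('scene','s8.png'),200,150,120,115,5))
E
```

```text
eef_pos: [0.542, -0.0608, 0.0388]
wrist_force: [-1.6, -7.9, 0.5]
eef_pos: [0.5427, -0.0509, 0.0388]
wrist_force: [0.0, -0.1, -0.4]
eef_pos: [0.5428, -0.0486, 0.0389]
wrist_force: [-1.3, -4.6, -1.0]
target [ 0.5436 -0.0424  0.039 ] now [ 0.5428 -0.0486  0.0389] t 19.18
shift after turn [ 0.01 -0.25 -0.01] before [ 0.01 -0.25 -0.01] turn [ 0.03 -0.    0.03] F [-1.3 -4.6 -1. ] w -0.001 g 2.2
```

View pics/c8.png

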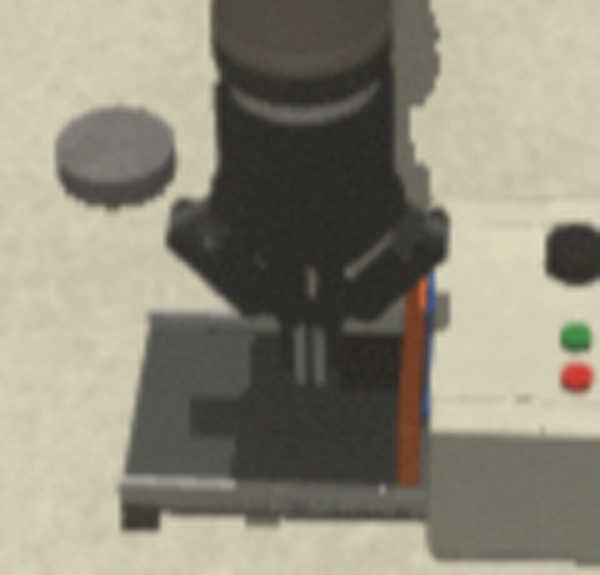

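The cassette snapped past its detent (8 N, then about 0, then rising at the stop) and its panel is next to the housing. I give one more firm nudge and back off.

```bash
{ python3 -m creep '[[[1,0,-0.15,0,0,0,0],[1,0,-0.1,0,0,0,0],[1,0,0,0,0,0,0]]]';python3 -m creep '[[[1,0,0.4,0,0,0,0],[1,0,0.8,0,0,0,0],[1,0,0.8,0,0,0,0],[1,0,0.8,-0.8,0,0,0],[1,0,0.8,-0.8,0,0,0],[1,0,0,-0.8,0,0,0],[1,0,0,-0.8,0,0,0],[1,0,0,-0.8,0,0,0],[1,-1,0,0,0,0,0],[1,-1,0,0,0,0,0],[1,-1,0,0,0,0,0],[1,-1,0,0,0,0,0],[1,0,0,0,0,0,0],[1,0,0,0,0,0,0]]]'; } | grep -E 'eef|wrist'; python3 - <<'E'
from h import *
z=lambda i,x,y,w,h,k:cv2.convertScaleAbs(cv2.resize(i[y:y+h,x:x+w],None,fx=k,fy=k,interpolation=cv2.INTER_CUBIC),alpha=1.5)
cv2.imwrite('pics/c9.png',np.vstack([z(snap('scene','s9.png'),90,150,230,90,3.3),z(snap('top','t9.png'),240,170,230,90,3.3)]))
E
```

```text
eef_pos: [0.5428, -0.0484, 0.0389]
wrist_force: [-2.3, -13.2, 1.7]
eef_pos: [0.4369, -0.1219, 0.1391]
wrist_force: [0.7, -0.0, -0.3]
```

View pics/c9.png

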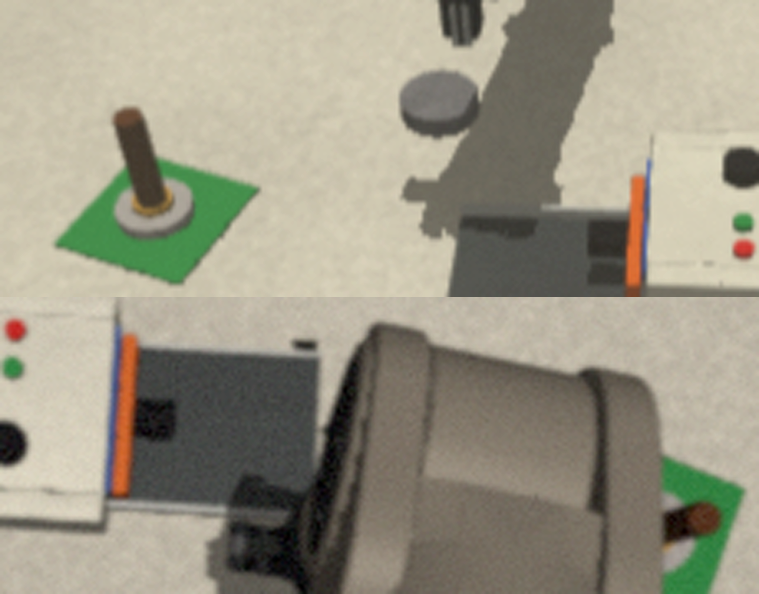

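The cassette is home against its stop (13 N moved it no further), the tamper stands on its pad and the arm is clear.

```bash
python3 -c "
from plant import manip
print(manip.finish_job())"
```

```text
the job is handed in; nothing more can be done
None
```

The job is handed in (no verdict was returned): all nine chips lay level when last seen, before the cassette was pushed home past its detent, and the tamper stands upright on its pad with the jar, cast and felt wheel left alone.

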